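Send the ramekin tray past the spring stop

TASK

On the steel tray slide, push the yellow release plate down behind the blue tray so that the red stop tooth drops out of the way, and, holding the plate down, push the tray along the slide with your fingers until its front is fully home against the end stop. Then let the plate spring back up and move clear. Only press and push: do not lift or tip the tray, and leave the other things on the table where they stand.

Things in the scene. Friction and masses are not known exactly. Their poses are not given: they have to be found in the camera images.
- slide: Fixed steel tray slide, 330 mm long, 165 wide. Origin on the table surface; x = the way the tray is pushed, y = left of that, z up. Two rails (x -220 to 75, tops at z = 55 mm) carry the tray; between them is an open trench 80 mm wide (y -40 to 40). Side guides at y = +-79.5 mm rise to z = 70 mm. Rear end open. The end stop (73 mm high) meets the tray's front at x = 75 mm.
- release (a joint): Travel of the spring-loaded yellow plate, m: 0 = up, 0.013 = fully down. It moves straight down without tilting wherever it is pressed, and springs back; about 4 N to start, 8 N fully down. The red tooth goes down with it: pressed 8 mm the tooth just clears the tray's lip, so press 10 to 12 mm.
- plate_rear (a point): Middle of the rear edge of the yellow release plate's flat top. The plate lies in the trench, 60 mm wide, from slide x = -215 to 49 mm, top at slide z = 43 mm when up, and runs on under the tray. This point's height follows the plate.
- tooth (a point): Middle of the top of the red stop tooth, standing 10 mm up from the yellow plate at slide x = 36 mm (12 mm long in x, 50 wide). Up, it blocks the lip of the tray, ahead of the tray at the start.
- tray: Loose blue tray with two fixed white ramekins, 120 mm long (x), 150 wide, walls 22 mm high, 0.4 to 0.85 kg, standing on the rails with 1.5 mm play each side. Origin: centre of its floor's underside, at rail-top height. x as the slide's: rear wall face at x = -60 mm, front face at +60. The ramekins (x = -7 to 51) reach 35 mm above the origin. Starts with its origin at slide x = -95 to -45 mm.
- lip (a point): Middle of the underside of the tray's lip: 8 mm thick (tray x = 52 to 60 mm), 60 wide, hanging 10 mm below the floor at the tray's front edge, in the trench. The raised tooth blocks it.
- home (a point): Where the tray's origin lies when the tray is fully home: slide x = 15, y = 0, z = 55 mm.
- mug: Bystander: white mug, 80 mm across, 90 high, to the left of the slide. Origin at centre of base.
- tub: Bystander: clear plastic tub, 90 mm across, 75 high, to the right of the slide. Origin at centre of base.
- sauce: Bystander: amber bottle, 56 mm across, 150 high. Origin at centre of base.
- bowl: Bystander: white bowl, 130 mm across, 50 high. Origin at centre of base.
- pail: Bystander: green pail, 110 mm across, 110 high. Origin at centre of base.
- spoon: Bystander: spoon lying on the table.
- can: Bystander: steel can with a yellow band, 74 mm across, 110 high. Origin at centre of base.
Things that resemble listed ones, but are neither listed nor needed, are in the scene too. What is shaped like the tray but green or purple is not meant.

How it is judged (in metres and radians):
On the way, in this order (a step that is already met when the one before it is completed fails the run):
1. the plate is pressed down, the tray still behind the tooth (value of joint release above 0.008 m and x of tray in the frame of slide below -0.025 m), for 0.1 s.
2. the tray's lip is carried over the held-down tooth (value of joint release above 0.006 m and x of tray in the frame of slide above -0.018 m), for 0.1 s.
At the end, for the whole second after the job is handed in: The tray stands level on the rails (height within 4 mm, tilt under 0.05 rad), within 7 mm of fully home, at rest, and the release plate is back up (less than 2 mm down) (x of tray in the frame of slide between 0.008 and 0.02 m and z of tray in the frame of slide between 0.051 and 0.059 m and angle between tray's own z axis and vertical below 0.05 rad and linear speed of tray below 0.01 m/s and value of joint release below 0.002 m); the robot touches nothing.
It fails at once if the tray is lifted or tipped (z of tray in the frame of slide above 0.067 m or angle between tray's own z axis and vertical above 0.15 rad).
It fails at once if a bystander is pushed, lifted or knocked over (distance of any of mug, tub, sauce, bowl, pail, spoon, can from where it was at the start of the episode above 0.02 m or angle between any of mug, tub, sauce, bowl, pail, can's own z axis and vertical above 0.3 rad).
It also fails if it takes over 38 s, if anything falls off the work surface, if the arm or the gripper's body presses on something with over 40 N, if the wrist force passes 120 N, or if a joint passes its speed limit or range.

ROBOT

A 6-joint arm with a two-finger parallel gripper is mounted at the origin on the work surface. World frame = base frame: x ahead of the robot, y to its left, z up, the work surface at z = 0. Lengths are in m, angles in degrees, forces in N, time in s.
With the tool pointing down it reaches from about 0.25 to 0.725 m from the base axis. Payload 9.7 kg.
Tool frame: the origin (TCP) lies midway between the tips of the shut fingers; the grasp point (between the pads) lies 19 mm behind it (bot.hold_point_z is the distance from the TCP to the grasp point, in m); z points along the fingers, y is the line along which they close (so a half turn about z gives the same grasp; the last joint's range is limited). The gripper opens to 85 mm and grips with 20 to 120 N. Pads are 22 mm wide; open, the fingers measure 114 mm over their backs; the gripper's body (76 mm by 85 mm) begins 54 mm behind the grasp point. The pads swing forward as they close: fully open they stand 13 mm farther back than shut.
Start: joints at [68.354, 4.979, 10.078, 95.1, 0, 90], TCP at [0.203, 0.511, 0.231] pointing down, gripper open.
Joint ranges: [-179.16, 179.16], [-48.56, 103.87], [-65.8, 70.77], [-126.05, 130.52], [-82.76, 87.17], [-180, 180]. Speed limits (degrees/s): [127.2, 127.2, 147.25, 180, 180, 180].

INTERFACE

Orientations are given as [roll, pitch, yaw] about the fixed x, y, z axes, in that order (R = Rz(yaw) Ry(pitch) Rx(roll)).
In Python, from workcell import bot gives the robot as it stands.
- The arm moves only by the tool play_rows, never from a script. Its argument "steps" is a list that holds one entry, the list of rows, each a list of 4 numbers: the shift along the tool's x, y, z in m, then the turn about the tool's z in rad. In form: [[[tx, ty, tz, yaw], ...]]. A call has exactly 5 rows; each row shifts and turns the commanded pose from where the row before left it, along the tool's axes as they then stand; what a row does not reach is not made up. A row lasts 1/12 s, in which the tool goes at most 41.7 mm and 7.16 degrees, less where a joint would pass 70% of its speed; a pose out of reach is approached as far as the arm can. A call is refused whole if a number of a shift passes 0.0417 or a number of a turn 0.125, either way. A call with a gripper value outside its range is refused whole. "gripper" is the finger opening in m, from 0 to 0.0854, set as the call begins (left out, the last holds). The fingers move at their own pace and stop on an object; "squeeze" is the grip in N (left out, the last holds). Time passes only in rows, so rows that do not move let the fingers close, or fill a call up. It gives the time, the measured TCP pose, the force, the opening and the grip force at its end, in the units of the state.
- bot.get_obs(): the state, without advancing time (a new reading comes with each control period).
- bot.camera(name): name is "side" or "top" or "wrist"; returns a dict with "img" (420x560x3 uint8, blue, green, red), "vfov" (degrees; the focal length in pixels is half the picture's height over the tangent of half this angle, whatever the lens; pixels are square), "cx", "cy" (the principal point, pixels), "xyz" and "attitude" of the camera in the world. Camera axes: x right, y down, z forward; pixel columns grow to the right and rows downward; lengths in m; the calibration is good to about 2 mm. The wrist camera is an equidistant fisheye: a pixel r from the principal point sees the ray r / f radians off the axis. A picture is of the moment at which its call begins. There is no depth.
- bot.job_done(): hands the job in; it is judged then, once.
The state is a dict: "time": time; "q": joint angles; "qd": joint speeds; "joint_efforts": joint torques, N m; "ee_pos": TCP position; "tcp_rot": TCP orientation; "wrist_force": force on the tool from outside, world axes, zero at the start; "torque": the same for the moment, N m; "opening": finger opening in m; "grasp_force": force on a finger pad.
Only numpy, scipy, OpenCV 4.12 (cv2) and the standard library are available. Lean on these libraries where they do the work, as an engineer would, in place of code of your own. Each camera call takes 0.05 s, during which the arm holds its last target. There are 200 camera calls.

## Working session

There is one attempt and no reset: what is moved stays moved. The work goes in short steps, Python scripts to look and compute and a tool call to move; the robot and the scene stay as the last step left them, time stands still between calls to the robot, and variables do not carry over. Pictures are saved under pics/ and viewed, at most 10 in all, crops included, and the job is handed in when it is done.

Besides the shell and the picture viewer there is one more tool, called after "Request:" by a JSON object that holds its "name" and its "arguments". play_rows: Moves the arm, as the interface text tells. Its arguments: {"type":"object","properties":{"steps":{"type":"array","items":{"type":"array","items":{"type":"array","items":{"type":"number"}}}},"gripper":{"type":"number"},"squeeze":{"type":"number"}},"required":["steps"]}

```bash
mkdir -p pics
cat > h.py <<'E'
import numpy as np, cv2
from scipy.spatial.transform import Rotation as R
from workcell import bot
def snap(n,f):
    c=bot.camera(n); cv2.imwrite(f'pics/{f}.png',c['img']); np.save(f'pics/{f}.npy',{k:v for k,v in c.items() if k!='img'},allow_pickle=True); return c
def load(f): return np.load(f'pics/{f}.npy',allow_pickle=True).item()
def ray(c,u,v):
    f=210/np.tan(np.radians(c['vfov']/2)); d=np.array([(u-c['cx'])/f,(v-c['cy'])/f,1.])
    return R.from_euler('xyz',c['attitude'],degrees=True).apply(d/np.linalg.norm(d))
def atz(c,u,v,z):
    d=ray(c,u,v); p=np.array(c['xyz']); return p+d*(z-p[2])/d[2]
def proj(c,P):
    f=210/np.tan(np.radians(c['vfov']/2)); q=R.from_euler('xyz',c['attitude'],degrees=True).inv().apply(np.array(P)-c['xyz'])
    return q[...,:2]/q[...,2:]*f+[c['cx'],c['cy']]
E
python3 - <<'E'
from h import *
a=snap('top','t0'); b=snap('side','s0')
for c in (a,b): print({k:v for k,v in c.items() if k!='img'})
print(bot.get_obs())
E
```

```text
{'vfov': 44.930750992652634, 'cx': 285.4428507373356, 'cy': 207.05377312068177, 'xyz': array([ 0.36766626, -0.01607187,  1.34154251]), 'attitude': array([-171.96968757,   -0.29394706,  -88.76900176])}
{'vfov': 51.63813113401619, 'cx': 282.9500397554745, 'cy': 211.59899828516245, 'xyz': array([ 0.14498607, -0.85505907,  0.86243817]), 'attitude': array([-131.70289554,    0.54553737,  -26.11576737])}
{'time': 0.1, 'q': array([6.83531902e+01, 5.00843618e+00, 1.00379303e+01, 9.51003435e+01,
       7.40818636e-04, 9.00018826e+01]), 'qd': array([-0.07533437, -0.18008488,  0.08208576, -0.01039862,  0.04335671,
        0.06743549]), 'joint_efforts': array([-1.40990367e-03, -5.21560836e+01,  4.65653586e+01,  1.60146179e-02,
       -5.54925884e-05,  3.38143559e-05]), 'ee_pos': array([0.20280258, 0.5110107 , 0.23063977]), 'tcp_rot': array([-1.79929151e+02, -7.38490166e-04,  1.58351307e+02]), 'wrist_force': array([0.61374343, 0.59889925, 0.22165898]), 'torque': array([0.04146716, 0.00688267, 0.02972564]), 'grasp_force': 0.0, 'opening': 0.08561072831784661}
```

View pics/t0.png

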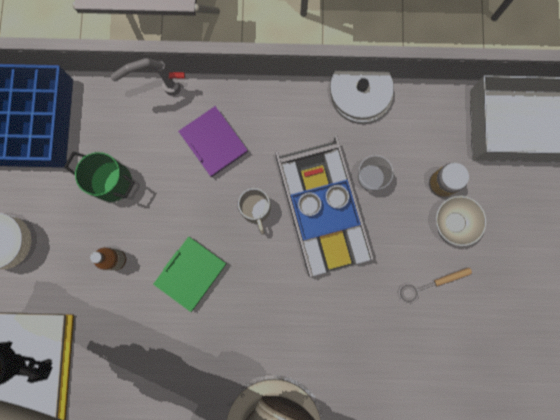

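View pics/s0.png

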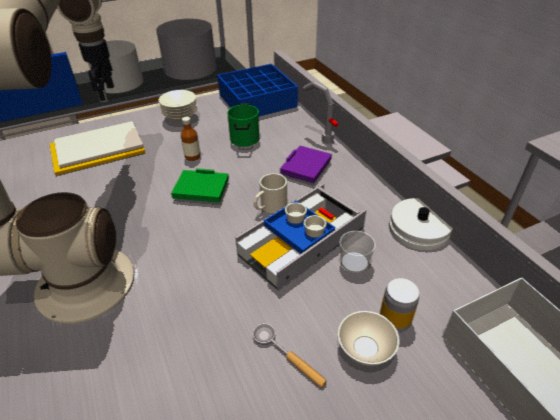

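Run:
```python
import cv2
i=cv2.imread('pics/t0.png')[130:280,260:400]
cv2.imwrite('pics/c0.png',cv2.resize(i,None,fx=4,fy=4,interpolation=cv2.INTER_CUBIC))
```

```text
(no output)
```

View pics/c0.png

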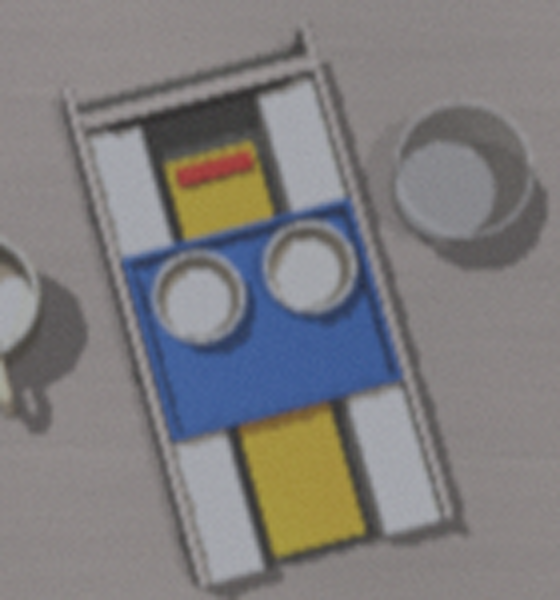

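Run:
```python
from h import *
from scipy.optimize import least_squares
c=load('t0')
px=lambda a:np.array(a)/4+[260,130]-.375
L=[((275,560),(-215,30,43)),((367,535),(-215,-30,43)),((178,168),(42,25,53)),((250,150),(42,-25,53)),((182,187),(30,25,53)),((254,170),(30,-25,53))]
T=[((175,440),(-60,75,77)),((402,383),(-60,-75,77)),((127,262),(60,75,77)),((348,202),(60,-75,77))]
U=np.array([px(a) for a,_ in L+T]); X=np.array([b for _,b in L+T])/1000.
def W(p):
    Y=X.copy(); Y[6:,0]+=p[3]; co,s=np.cos(p[2]),np.sin(p[2])
    return np.c_[p[0]+co*Y[:,0]-s*Y[:,1],p[1]+s*Y[:,0]+co*Y[:,1],Y[:,2]]
r=least_squares(lambda p:(proj(c,W(p))-U).ravel(),[.5,-.1,.2,-.07])
p=r.x;print(p,np.degrees(p[2]),'\n',r.fun.reshape(-1,2).round(1))
co,s=np.cos(p[2]),np.sin(p[2])
S=lambda x,y:(p[0]+co*x-s*y,p[1]+s*x+co*y)
for x in(-215,-180,p[3]*1000-60,15-60):print(x,S(x/1000,0),np.hypot(*S(x/1000,0)))
for n,(u,v),z in [('mug',(254,203),.09),('tub',(376,170),.075)]:
    w=atz(c,u,v,z)[:2]-p[:2];print(n,co*w[0]+s*w[1],-s*w[0]+co*w[1])
# check in side view: plate rear, tooth, and tray rear corners
d=load('s0');print(proj(d,W(p)).round(0).tolist())
```

```text
[ 0.60841562 -0.09990378  0.28309241 -0.06995312] 16.22000042366894 
 [[-0.  -0.2]
 [-0.3 -0.1]
 [-0.4  0.5]
 [ 0.2  0.2]
 [-0.2  0.2]
 [ 0.5 -0.4]
 [-0.4  1. ]
 [ 0.6 -0.2]
 [-0.9 -0.4]
 [ 0.9 -0.5]]
-215 (np.float64(0.40197343172892264), np.float64(-0.15995893922037108)) 0.4326309074169727
-180 (np.float64(0.4355803000883698), np.float64(-0.1501825186550111)) 0.460743949211096
-129.95311614580197 (np.float64(0.4836351297309004), np.float64(-0.1362031076680293)) 0.5024482314112108
-45 (np.float64(0.5652067923319515), np.float64(-0.11247346790290837)) 0.5762889892061797
mug -0.008796535722576639 0.16890540476159288
tub -0.00424647423987802 -0.15226777667463676
[[249.0, 253.0], [264.0, 266.0], [320.0, 207.0], [333.0, 215.0], [317.0, 208.0], [330.0, 217.0], [262.0, 220.0], [301.0, 250.0], [295.0, 200.0], [334.0, 227.0]]
```

Blue tray (325,207) sits on the slide with the yellow plate and red tooth. The green (190,273) and purple (213,142) lookalikes lie flat on the table. The fit residuals are below 1 px. The first move turns the tool to line up with the slide and shuts the fingers.

Request:
{"name": "play_rows", "arguments": {"steps": [[[0,0,0,-0.125],[0,0,0,-0.125],[0,0,0,-0.125],[0,0,0,-0.125],[0,0,0,-0.125]]], "gripper": 0}}

```text
time: 0.52
ee_pos: [0.2028, 0.5111, 0.2309]
tcp_rot: [-180.0, -0.0, -165.5]
wrist_force: [0.8, -0.2, -0.4]
opening: 0.0253
grasp_force: 0.0
```

```bash
cat >> h.py <<'E'
P=np.array([.6084,-.0999]);TH=.28309
def st(tx=None,ty=0.,tz=None):
    o=bot.get_obs(); w=o['ee_pos'][:2]-P; co,s=np.cos(TH),np.sin(TH)
    print('t',round(o['time'],2),'slide xyz mm',np.round(1000*np.array([co*w[0]+s*w[1],-s*w[0]+co*w[1],o['ee_pos'][2]]),1),'yaw',o['tcp_rot'].round(2),'q',o['q'].round(0),'F',o['wrist_force'].round(1),'open',round(o['opening'],3))
    if tx is not None:
        g=np.array([P[0]+co*tx-s*ty,P[1]+s*tx+co*ty,tz]); print('tool shift',R.from_euler('xyz',o['tcp_rot'],degrees=True).inv().apply(g-o['ee_pos']).round(4))
E
python3 -c "
from h import *
st(-.168,0,.22)"
```

```text
t 0.52 slide xyz mm [-218.8  700.   230.9] yaw [-1.7997e+02 -3.0000e-02 -1.6548e+02] q [68.  5. 10. 95.  0. 54.] F [ 0.8 -0.2 -0.4] open 0.025
tool shift [-0.0715 -0.6982  0.0113]
```

Request:
{"name": "play_rows", "arguments": {"steps": [[[0,0,0,-0.036],[-0.002,-0.036,0,0],[-0.002,-0.036,0,0],[-0.002,-0.036,0,0],[-0.002,-0.036,0,0]]]}}

```text
time: 0.93
ee_pos: [0.2508, 0.3737, 0.2307]
tcp_rot: [-180.0, -0.0, -163.7]
wrist_force: [1.0, -0.6, 0.1]
opening: -0.0005
grasp_force: 0.0
```

Request:
{"name": "play_rows", "arguments": {"steps": [[[-0.002,-0.036,0,0],[-0.002,-0.036,0,0],[-0.002,-0.036,0,0],[-0.002,-0.036,0,0],[-0.002,-0.036,0,0]]]}}

```text
time: 1.35
ee_pos: [0.3106, 0.2035, 0.2311]
tcp_rot: [-180.0, 0.0, -163.7]
wrist_force: [0.6, 0.7, -0.1]
opening: -0.0
grasp_force: 0.0
```

Request:
{"name": "play_rows", "arguments": {"steps": [[[-0.002,-0.036,0,0],[-0.002,-0.036,0,0],[-0.002,-0.036,0,0],[-0.002,-0.036,0,0],[-0.002,-0.036,0,0]]]}}

```text
time: 1.77
ee_pos: [0.3706, 0.0333, 0.2312]
tcp_rot: [-180.0, 0.0, -163.8]
wrist_force: [1.7, -0.3, -0.4]
opening: 0.0002
grasp_force: 0.0
```

```bash
python3 -c "
from h import *
st(-.168,0,.12)"
```

```text
t 1.77 slide xyz mm [-191.1  194.3  231.2] yaw [-1.8000e+02  1.0000e-02 -1.6377e+02] q [  5. -19. -12.  97.   0. -11.] F [ 1.7 -0.3 -0.4] open 0.0
tool shift [-0.0231 -0.1943  0.1113]
```

Request:
{"name": "play_rows", "arguments": {"steps": [[[-0.004,-0.039,0,0],[-0.004,-0.039,0,0],[-0.005,-0.039,0,0],[-0.005,-0.039,0,0],[-0.005,-0.038,0,0]]]}}

```text
time: 2.18
ee_pos: [0.4471, -0.147, 0.2311]
tcp_rot: [180.0, 0.0, -163.8]
wrist_force: [0.5, 1.0, 0.3]
opening: -0.0002
grasp_force: 0.0
```

Request:
{"name": "play_rows", "arguments": {"steps": [[[0,0,0.03,0],[0,0,0.03,0],[0,0,0.03,0],[0,0,0.025,0],[0,0,0,0]]]}}

```text
time: 2.6
ee_pos: [0.4443, -0.1441, 0.111]
tcp_rot: [179.7, -0.4, -163.8]
wrist_force: [-0.5, -0.2, -0.3]
opening: -0.0004
grasp_force: 0.0
```

```bash
python3 -c "
from h import *
snap('wrist','w1');snap('side','s1');snap('top','t1');st(-.168,0,.06)
c=load('s1');co,s=np.cos(TH),np.sin(TH)
a=cv2.imread('pics/s1.png')[150:310,190:390];b=cv2.imread('pics/t1.png')[130:290,260:460]
cv2.imwrite('pics/v1.png',np.hstack([cv2.resize(i,None,fx=2,fy=2,interpolation=2) for i in(a,b)]))"
```

```text
t 2.75 slide xyz mm [-167.3    1.9  117.6] yaw [-1.7997e+02  4.0000e-02 -1.6377e+02] q [-18.  -7. -14.  83.  -0. -34.] F [-0.   1.   0.1] open -0.0
tool shift [ 0.0007 -0.0019  0.0576]
```

View pics/v1.png

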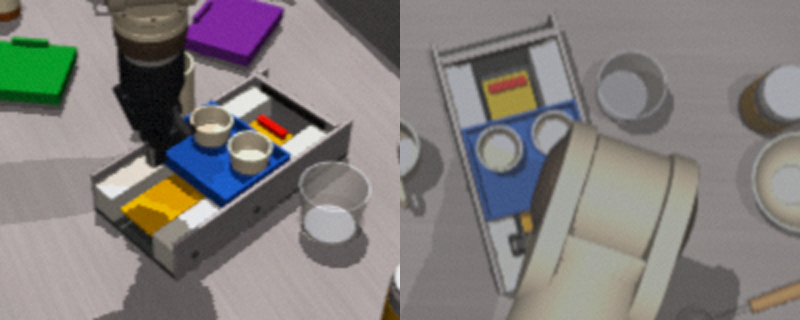

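View pics/w1.png

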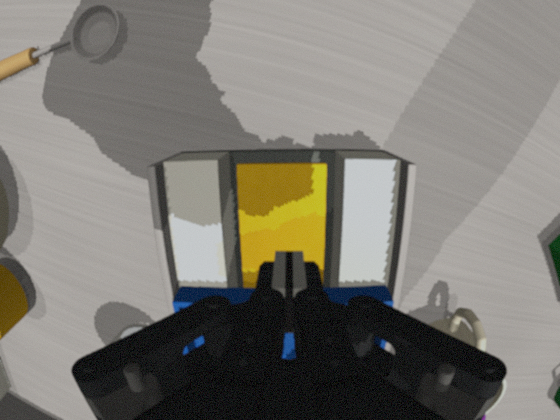

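Request:
{"name": "play_rows", "arguments": {"steps": [[[0,-0.001,0.02,0],[0,-0.001,0.02,0],[0,0,0.015,0],[0,0,0.01,0],[0,0,0,0]]]}}

```text
time: 3.17
ee_pos: [0.4474, -0.1465, 0.051]
tcp_rot: [180.0, -0.0, -163.8]
wrist_force: [-1.1, -0.4, -0.2]
opening: 0.0002
grasp_force: 0.0
```

Request:
{"name": "play_rows", "arguments": {"steps": [[[0,0,0.005,0],[0,0,0.005,0],[0,0,0.003,0],[0,0,0,0],[0,0,0,0]]]}}

```text
time: 3.58
ee_pos: [0.4485, -0.1469, 0.0394]
tcp_rot: [-179.9, 0.1, -163.8]
wrist_force: [3.8, -0.1, 5.5]
opening: -0.0002
grasp_force: 2.5
```

```bash
python3 -c "
from h import *
st(-.168,0,.0315)"
```

```text
t 3.58 slide xyz mm [-166.7   -0.5   39.4] yaw [-1.7992e+02  1.3000e-01 -1.6377e+02] q [-18.  -5. -21.  74.   0. -34.] F [ 3.8 -0.1  5.5] open -0.0
tool shift [0.0013 0.0005 0.0079]
```

Request:
{"name": "play_rows", "arguments": {"steps": [[[0,0,0.003,0],[0,0,0.003,0],[0,0,0.0015,0],[0,0,0,0],[0,0,0,0]]]}}

```text
time: 4.0
ee_pos: [0.4485, -0.147, 0.0321]
tcp_rot: [-179.9, 0.1, -163.8]
wrist_force: [1.3, 0.0, 7.9]
opening: 0.0001
grasp_force: 3.6
```

```bash
python3 -c "
from h import *
st(-.168,0,.0315)"
```

```text
t 4.0 slide xyz mm [-166.7   -0.5   32.1] yaw [-1.7992e+02  1.3000e-01 -1.6377e+02] q [-18.  -5. -22.  73.   0. -34.] F [1.3 0.  7.9] open 0.0
tool shift [0.0013 0.0005 0.0006]
```

Request:
{"name": "play_rows", "arguments": {"steps": [[[-0.005,0,0,0],[-0.005,0,0,0],[-0.005,0,0,0],[-0.005,0,0,0],[-0.005,0,0,0]]]}}

```text
time: 4.42
ee_pos: [0.4709, -0.1399, 0.0314]
tcp_rot: [-180.0, -0.1, -163.8]
wrist_force: [-5.6, -2.0, 7.0]
opening: -0.0
grasp_force: 3.7
```

Request:
{"name": "play_rows", "arguments": {"steps": [[[-0.004,0,0,0],[-0.004,0,0,0],[-0.004,0,0,0],[-0.004,0,0,0],[-0.004,0,0,0]]]}}

```text
time: 4.83
ee_pos: [0.489, -0.1345, 0.0313]
tcp_rot: [-180.0, -0.2, -163.8]
wrist_force: [-11.9, -3.0, 10.4]
opening: -0.0001
grasp_force: 3.7
```

```bash
python3 -c "
from h import *
st(-.056,0,.0315)"
```

```text
t 4.83 slide xyz mm [-1.243e+02  1.000e-01  3.130e+01] yaw [-179.99   -0.21 -163.82] q [-15.   0. -17.  73.  -0. -31.] F [-11.9  -3.   10.4] open -0.0
tool shift [-0.0683 -0.     -0.0005]
```

Request:
{"name": "play_rows", "arguments": {"steps": [[[-0.004,0,0,0],[-0.004,0,0,0],[-0.004,0,0,0],[-0.004,0,0,0],[-0.004,0,0,0]]]}}

```text
time: 5.25
ee_pos: [0.5082, -0.129, 0.0313]
tcp_rot: [-180.0, -0.2, -163.8]
wrist_force: [-11.4, -3.1, 10.2]
opening: -0.0
grasp_force: 3.7
```

Request:
{"name": "play_rows", "arguments": {"steps": [[[-0.004,0,0,0],[-0.004,0,0,0],[-0.004,0,0,0],[-0.004,0,0,0],[-0.004,0,0,0]]]}}

```text
time: 5.67
ee_pos: [0.5274, -0.1234, 0.0313]
tcp_rot: [-180.0, -0.2, -163.8]
wrist_force: [-11.5, -2.6, 9.2]
opening: 0.0003
grasp_force: 3.7
```

```bash
python3 -c "
from h import *
st(-.056,0,.0315); snap('side','s2'); snap('top','t2')
a=cv2.imread('pics/s2.png')[150:310,190:390];b=cv2.imread('pics/t2.png')[130:290,260:460]
cv2.imwrite('pics/v2.png',np.hstack([cv2.resize(i,None,fx=2,fy=2,interpolation=2) for i in(a,b)]))"
```

```text
t 5.67 slide xyz mm [-84.3   0.   31.3] yaw [-179.99   -0.21 -163.82] q [-13.   5. -12.  73.  -0. -29.] F [-11.5  -2.6   9.2] open 0.0
tool shift [-0.0283  0.     -0.0003]
```

View pics/v2.png

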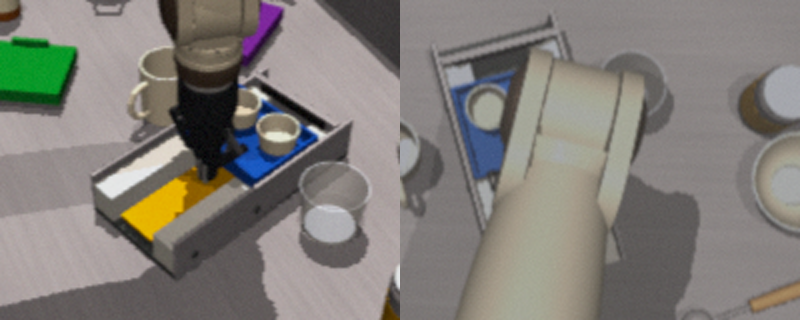

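The tray is moving level along the slide, with the plate held down and the tooth now under the tray (ramekins at about (240,105) and (278,130)). I'll keep pushing and watch for the force to rise at the end stop.

Request:
{"name": "play_rows", "arguments": {"steps": [[[-0.004,0,0,0],[-0.004,0,0,0],[-0.004,0,0,0],[-0.004,0,0,0],[-0.004,0,0,0]]]}}

```text
time: 6.18
ee_pos: [0.5466, -0.1178, 0.0312]
tcp_rot: [-180.0, -0.2, -163.8]
wrist_force: [-10.9, -3.8, 9.9]
opening: 0.0004
grasp_force: 3.7
```

Request:
{"name": "play_rows", "arguments": {"steps": [[[-0.001,0,0,0],[-0.001,0,0,0],[-0.001,0,0,0],[-0.001,0,0,0],[-0.001,0,0,0]]]}}

```text
time: 6.6
ee_pos: [0.5513, -0.1165, 0.0312]
tcp_rot: [-180.0, -0.2, -163.8]
wrist_force: [-10.1, -2.6, 9.3]
opening: 0.0001
grasp_force: 3.7
```

```bash
python3 -c "
from h import *
st(-.056,0,.0315)"
```

```text
t 6.6 slide xyz mm [-59.4   0.   31.2] yaw [-179.99   -0.21 -163.82] q [-12.   8.  -9.  73.  -0. -28.] F [-10.1  -2.6   9.3] open 0.0
tool shift [-0.0034 -0.     -0.0003]
```

Request:
{"name": "play_rows", "arguments": {"steps": [[[-0.001,0,0,0],[-0.001,0,0,0],[-0.001,0,0,0],[-0.001,0,0,0],[0,0,0,0]]]}}

```text
time: 7.02
ee_pos: [0.5553, -0.1153, 0.0312]
tcp_rot: [-180.0, -0.2, -163.8]
wrist_force: [-9.3, -3.4, 8.8]
opening: 0.0
grasp_force: 3.7
```

Request:
{"name": "play_rows", "arguments": {"steps": [[[-0.001,0,0,0],[-0.001,0,0,0],[-0.001,0,0,0],[-0.001,0,0,0],[0,0,0,0]]]}}

```text
time: 7.43
ee_pos: [0.5565, -0.115, 0.0312]
tcp_rot: [-180.0, -0.5, -163.9]
wrist_force: [-24.7, -7.6, 16.5]
opening: -0.0004
grasp_force: 3.7
```

The force jump at the expected position means the tray is home. Next I back off the tray, then rise.

Request:
{"name": "play_rows", "arguments": {"steps": [[[0.005,0,0,0],[0.006,0,0,0],[0.006,0,0,0],[0.006,0,0,0],[0,0,0,0]]]}}

```text
time: 7.85
ee_pos: [0.5394, -0.1204, 0.0325]
tcp_rot: [-179.9, 0.2, -163.8]
wrist_force: [1.0, 0.4, 8.2]
opening: -0.0002
grasp_force: 3.5
```

Request:
{"name": "play_rows", "arguments": {"steps": [[[0,0,-0.006,0],[0,0,-0.008,0],[0,0,-0.01,0],[0,0,-0.02,0],[0,0,-0.03,0]]]}}

```text
time: 8.27
ee_pos: [0.5367, -0.1197, 0.1034]
tcp_rot: [179.8, -0.3, -163.8]
wrist_force: [-0.4, -0.4, 0.5]
opening: 0.0001
grasp_force: 0.0
```

Request:
{"name": "play_rows", "arguments": {"steps": [[[0,0,-0.03,0],[0,0,-0.03,0],[0.03,0,-0.03,0],[0.035,0,-0.02,0],[0.035,0,0,0]]]}}

```text
time: 8.68
ee_pos: [0.4429, -0.148, 0.2186]
tcp_rot: [-179.9, 0.2, -163.7]
wrist_force: [0.0, -0.2, 0.8]
opening: 0.0002
grasp_force: 0.0
```

Request:
{"name": "play_rows", "arguments": {"steps": [[[0.02,0.035,0,0],[0.02,0.035,0,0],[0,0.035,0,0],[0,0.035,0,0],[0,0.035,0,0]]]}}

```text
time: 9.1
ee_pos: [0.3543, 0.0099, 0.2148]
tcp_rot: [180.0, -0.0, -163.9]
wrist_force: [0.8, -0.2, 0.9]
opening: -0.0002
grasp_force: 0.0
```

Request:
{"name": "play_rows", "arguments": {"steps": [[[0,0.035,0,0],[0,0.035,0,0],[0,0.035,0,0],[0,0,0,0],[0,0,0,0]]]}}

```text
time: 9.52
ee_pos: [0.3255, 0.1112, 0.2146]
tcp_rot: [-180.0, -0.0, -163.5]
wrist_force: [-0.1, -0.0, -0.2]
opening: 0.0001
grasp_force: 0.0
```

```bash
python3 -c "
from h import *
st(); c=snap('top','t3'); snap('side','s3')
co,s=np.cos(TH),np.sin(TH)
W=lambda x,y,z:[P[0]+co*x-s*y,P[1]+s*x+co*y,z]
print('expected home tray top corners, crop px',[((proj(c,W(.015+a,b,.077))-[260,130])*2.5).round().tolist() for a,b in((-.06,.075),(-.06,-.075),(.06,.075),(.06,-.075))])
a=cv2.imread('pics/s3.png')[150:310,215:375];b=cv2.imread('pics/t3.png')[130:290,260:420]
cv2.imwrite('pics/v3.png',np.hstack([cv2.resize(i,None,fx=2.5,fy=2.5,interpolation=2) for i in(b,a)]))"
```

```text
t 9.52 slide xyz mm [-212.7  281.7  214.6] yaw [-1.7999e+02 -4.0000e-02 -1.6348e+02] q [ 19. -23. -16.  97.  -0.   2.] F [-0.1 -0.  -0.2] open 0.0
expected home tray top corners, crop px [[85.0, 195.0], [228.0, 157.0], [54.0, 82.0], [196.0, 45.0]]
```

View pics/v3.png

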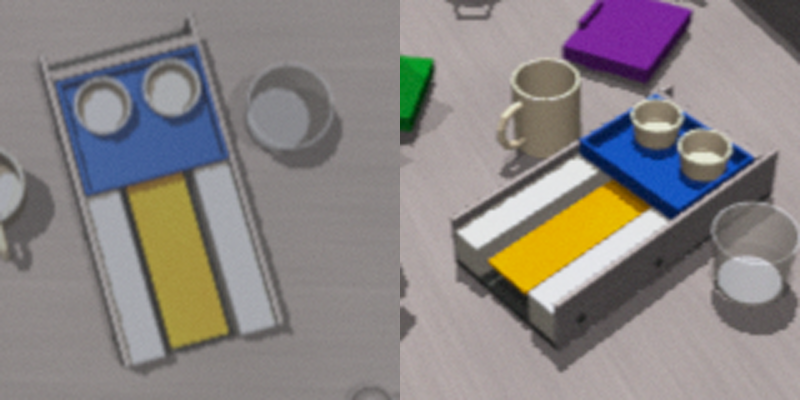

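The tray's rear corners, at (87,195) and (228,160), match the expected home position of (85,195) and (228,157). The plate's rear corner is back at its original (172,350), so the plate is up, and the mug and tub beside the slide look unmoved.

```bash
python3 -c "
from h import *
print(bot.job_done())"
```

```text
the job is handed in; nothing more can be done
None
```

The tray is fully home against the end stop, the release plate is back up and the arm is clear; I handed the job in at about 9.6 s of the 38 s, but the hand-in returned no verdict.

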